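# Find the top of the cam on the bench centres

### The job

Slide the dial gauge up to the wooden cam until its plunger is pressed in about 3 mm (pointer in the green), then turn the cam shaft (the orange driver pin is its handle) until the tip of the cam's nose stands right on the plunger, where the pointer reads highest, and leave it there with the hand off. Be gentle: do not heave the shaft up, down or sideways against its sprung centres, never run the pointer into the red, and leave the other things on the bench alone.

Things in the scene. Friction and masses are not known exactly. Their poses are not given: they have to be found in the camera images.
- bench_centres: green stand fixed to the table, plate 320 x 160 x 20 mm with a side arm for the gauge. Origin: middle of the plate's underside. Own x runs along the shaft, from headstock (nearest the robot) to tailstock; own y from the shaft towards the gauge; z up. Shaft axis 110 mm above the origin. Headstock and tailstock: 30 mm thick, centred at x = -135 and +125 mm, 128 mm tall
- cam_axis (a point): point on the shaft axis inside the light-wood cam, x = +20 mm of bench_centres. Cam 22 mm thick: base circle of 32 mm radius, one nose of 14 mm radius centred 24 mm from the axis (tip at 38 mm), straight flanks tangent to both; the lift spans 0.72 rad either side of the tip. How the cam is set on the shaft differs each time and is not reported; a blue dot on the end face marks the nose
- camshaft (a joint): turn of shaft, cam and driver, rad, stops at +-1.25: 0 = driver pin straight above the shaft, + = pin leaning to the gauge. In bench_centres the pin is at y = 55 mm sin q, z = 110 + 55 cos q mm. Starts at -1.15 to -1; the nose meets the plunger somewhere from -0.25 to 0.85. Light friction (about 0.07 N m) holds it on the nose tip; on the flanks the plunger may push it round
- drive_pin (a point): middle of the orange driver pin, 10 mm diameter, 50 mm long, parallel to the shaft, 55 mm from its axis, at x = -70 mm of bench_centres; 50 mm from the headstock's inner face. May be gripped across from above at this point and led along its arc
- centres_lift (a joint): how far the two sprung brass centres, and the shaft with them, are pushed up (+) or down (-), m; about 0 unloaded. They give 1 mm for each 8 N of lift or press on the shaft; beyond 1.5 mm (12 N) the shaft is strained
- centres_side (a joint): the same sideways, + towards the gauge (own +y of bench_centres), m: 1 mm for each 20 N; beyond 1 mm (20 N) the shaft is strained
- gauge (a joint): travel of the dial gauge on its rail, m, 0 = far from the cam, growing towards it (own -y of bench_centres), 0 to 0.075; starts between 0 and 0.035. Slides stiffly (about 6 N) and stays where it is left. The plunger first touches the cam's base circle at about 0.057
- gauge_grip (a point): point to grip on the upright orange round post at the back of the gauge, on its axis, 155 mm above the table; post 20 mm diameter, its top at 169 mm, free all round from 50 mm height. The dial plate (100 mm wide, top face 133 mm above the table, pointer above it to 139 mm) ends 46 mm before the post's axis.
- plunger (a joint): how far the gauge's plunger is pressed in, m, 0 = out (free), 0.015 = bottomed. Spring: 1.2 N at 0, 200 N per m. It rises by 6 mm from the cam's base circle to its nose tip.
- pointer (a joint): turn of the red pointer, 50 mm long, over the white dial on top of the gauge, rad: 0.1 per mm of plunger travel (100 rad per m). Counter-clockwise from above as the plunger goes in. Black ticks each mm, green band 2 to 4 mm, red from 13 mm.
- plunger_tip (a point): foremost point of the plunger's 12 mm brass ball, at shaft height, x = +20 mm of bench_centres; own y of bench_centres is its distance from the shaft axis, 38 mm when it stands on the nose tip.
- spare_cam: spare brown wooden cam lying flat, 20 mm thick, about 60 mm long; bystander; origin underneath its round part
- brass_collar: brass collar, 32 mm diameter, 14 mm high, bystander; origin underneath
- offcut: light wood offcut 160 x 45 x 30 mm, bystander; origin underneath
- sanding_block: cork sanding block 110 x 60 x 35 mm, bystander; origin underneath
- glue: white glue bottle, 60 mm diameter, 150 mm tall, standing, bystander; origin underneath
- screwdriver: screwdriver lying on the table, bystander
- mug: blue mug, 80 mm wide, 90 mm tall, bystander; origin underneath

How it is judged:
By the outcome, as a careful person would: the job done as asked, in the order asked, and still so for the second after the job is handed in, with the robot touching nothing.
It also fails if it takes over 61 s, if anything falls off the work surface, if the arm or the gripper's body presses on something with over 40 N, if the wrist force passes 120 N, or if a joint passes its speed limit or range.

### The arm

A 6-joint arm with a two-finger parallel gripper is mounted at the origin on the work surface. World frame = base frame: x ahead of the robot, y to its left, z up, the work surface at z = 0. Lengths are in mm, angles in rad, forces in N, time in s.
With the tool pointing down it reaches from about 275 to 750 mm from the base axis. Payload 10.2 kg.
Tool frame: the origin (TCP) lies on the centre line of the jaws, within the pads' length; the fingertips stand 8 mm ahead of it and the grasp point (between the pads) lies 11 mm behind it; x points along the fingers, y is the direction in which the jaws open and shut, and the axes are right-handed (so a half turn about x gives the same grasp; the last joint's range is limited). The gripper opens to 85 mm and grips with 20 to 120 N. Pads are 22 mm wide; open, the fingers measure 114 mm over their backs; the gripper's body (76 mm by 85 mm) begins 54 mm behind the grasp point. The pads swing forward as they close: fully open they stand 13 mm farther back than shut.
Start: joints at [0.999, 0.313, 1.498, -0, 1.331, -0.223], TCP at [179.442, 493.388, 239.294] pointing down, gripper open.
Joint ranges: [-2.94, 2.94], [-0.97, 2.17], [0.19, 2.56], [-1.23, 4.37], [0.02, 3.11], [-2.88, 2.88]. Speed limits (rad/s): [2.39, 2.39, 3.01, 3.14, 3.14, 3.14].

### API

Orientations are given as a unit quaternion [w, x, y, z].
In Python, from rig import ctrl, vision, workorder gives the robot as it stands. The module is installed in compiled form; this text tells all that it offers.
- The arm moves only by the shell command python3 -m jog 'ROWS' [OPENING] [FORCE]. ROWS is JSON, a list that holds one entry, the list of rows, each a list of 6 numbers: the shift along the tool's x, y, z in m, then the turn, a rotation vector about the tool's x, y, z in rad. A call has 1 to 12 rows; each row shifts and turns the commanded pose from where the row before left it, along the tool's axes as they then stand; what a row does not reach is not made up. A row lasts 1/8 s, in which the tool goes at most 62.5 mm and 10.7 degrees, less where a joint would pass 70% of its speed; a pose out of reach is approached as far as the arm can. A call is refused whole if a number of a shift passes 0.0625 or a number of a turn 0.188, either way. A call with a gripper value outside its range is refused whole. OPENING is the closure in counts, from 0 (fully open) to 255 (shut), set as the call begins (- or left out, the last holds). The fingers move at their own pace and stop on an object; FORCE is the grip in N (left out, the last holds). Time passes only in rows, so rows that do not move let the fingers close. It gives the time, the measured TCP pose, the force and the opening at its end, in the units of the state.
- ctrl.sense(): the state, without advancing time (a new reading comes with each control period).
- vision.capture(name): name is "side" or "top"; returns a dict with "image" (420x560x3 uint8, red, green, blue), "mtx" (3x3 intrinsics, pixels), "R" (3x3) and "t" (3): a world point X has camera coordinates R X + t. Camera axes: x right, y down, z forward; pixel columns grow to the right and rows downward; lengths in mm; the calibration is good to about 2 mm. A picture is of the moment at which its call begins. There is no depth.
- workorder.finish_job(): hands the job in, once; it reports no verdict.
The state is a dict: "time_s": time; "joints": joint angles; "dq": joint speeds; "tau": joint torques, N m; "eef_pos": TCP position; "ee_rot": TCP orientation; "force": force on the tool from outside, world axes, zero at the start; "wrist_torque": the same for the moment, N m; "grip_width": opening from 0.0 (shut) to 1.0 (fully open).
Only numpy, scipy, OpenCV 4.12 (cv2) and the standard library are available. Lean on these libraries where they do the work, as an engineer would, in place of code of your own. Each camera call takes 0.05 s, during which the arm holds its last target.

## Working session

There is one attempt and no reset: what is moved stays moved. The work goes in short steps, Python scripts to look and compute and a shell command to move; the robot and the scene stay as the last step left them, time stands still between calls to the robot, and variables do not carry over. Pictures are saved under pics/ and viewed, and the job is handed in when it is done.

```bash
mkdir -p pics
python3 - <<'E'
from rig import ctrl, vision
import cv2,numpy as np
s=ctrl.sense()
for k,v in s.items(): print(k,v)
for n in("side","top"):
    c=vision.capture(n); cv2.imwrite(f"pics/{n}0.png",c["image"][:,:,::-1])
    np.savez(f"{n}0.npz",**{k:c[k] for k in("image","mtx","R","t")})
    print(n,c["mtx"].round(1).tolist(),c["R"].round(3).tolist(),c["t"].round(1).tolist(), (-c["R"].T@c["t"]).round(0))
E
```

```text
time_s 0.0
joints [ 9.98603456e-01  3.13492340e-01  1.49843363e+00  5.39629468e-06
  1.33099123e+00 -2.23398590e-01]
dq [ 0.00061669 -0.00142974 -0.00179209  0.00110297 -0.00169286  0.00013058]
tau [ 1.89892262e-04 -4.12268865e+01 -2.59741652e+01 -1.53945903e-04
  4.16158349e-03 -4.05125277e-06]
eef_pos [179.30189939 493.17558529 238.71470278]
ee_rot [ 0.69619755  0.12226265  0.6965638  -0.12312468]
force [-0.55352997  0.60779036  0.57639283]
wrist_torque [-0.0101576  -0.02147933 -0.00118947]
grip_width 1.000331321933878
side [[529.6, 0.0, 275.7], [0.0, 529.6, 218.3], [0.0, 0.0, 1.0]] [[0.903, -0.43, -0.02], [-0.31, -0.618, -0.723], [0.298, 0.659, -0.691]] [-436.8, 270.6, 1262.7] [ 101. -852. 1059.]
top [[520.0, 0.0, 279.7], [0.0, 520.0, 213.9], [0.0, 0.0, 1.0]] [[-0.077, -0.997, -0.004], [-0.975, 0.076, -0.208], [0.208, -0.012, -0.978]] [43.5, 532.8, 1629.5] [ 184.   22. 1705.]
```

View pics/side0.png

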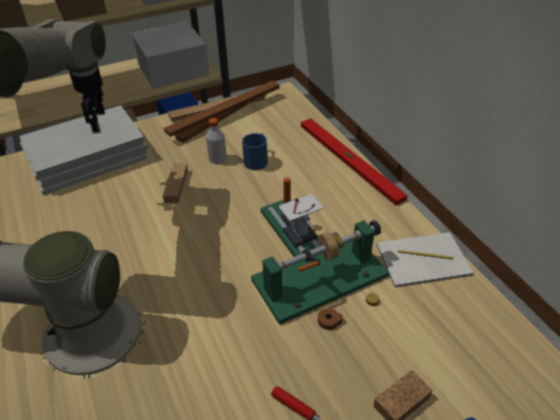

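View pics/top0.png

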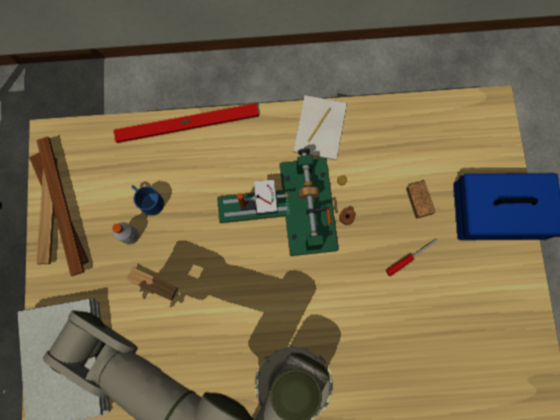

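The stand is at about (310,205) px in top with the gauge to its left (world +y), orange post near (241,200) and pin near (329,216). I'll enlarge both views.

```bash
cat > h.py <<'E'
import numpy as np,cv2
def load(n): return dict(np.load(n+".npz"))
def snap(n,tag):
    from rig import vision
    c=vision.capture(n); np.savez(f"{n}{tag}.npz",**{k:c[k] for k in("image","mtx","R","t")}); return c
def ray(c,u,v):
    d=c["R"].T@np.linalg.solve(c["mtx"],[u,v,1.]); return -c["R"].T@c["t"],d/np.linalg.norm(d)
def onz(c,u,v,z):
    o,d=ray(c,u,v); return o+d*(z-o[2])/d[2]
def tri(c1,p1,c2,p2):
    o1,d1=ray(c1,*p1);o2,d2=ray(c2,*p2)
    s=np.linalg.lstsq(np.c_[d1,-d2],o2-o1,rcond=None)[0]
    a=o1+d1*s[0];b=o2+d2*s[1]; return (a+b)/2,np.linalg.norm(a-b)
def proj(c,X):
    p=c["mtx"]@(c["R"]@np.asarray(X,float)+c["t"]); return p[:2]/p[2]
def crop(c,box,f,name):
    x0,y0,x1,y1=box
    im=cv2.resize(c["image"][y0:y1,x0:x1],None,fx=f,fy=f,interpolation=cv2.INTER_CUBIC)
    cv2.imwrite(name,im[:,:,::-1])
def orange(c):
    hsv=cv2.cvtColor(c["image"],cv2.COLOR_RGB2HSV)
    m=cv2.inRange(hsv,(5,180,90),(16,255,255))
    n,l,st,ce=cv2.connectedComponentsWithStats(m)
    return m,l,[(st[i].tolist(),ce[i].round(1).tolist()) for i in range(1,n) if st[i][4]>8]
E
python3 - <<'E'
from h import *
s=load("side0");t=load("top0")
crop(s,(240,160,400,320),3.7,"pics/s1.png");crop(t,(205,140,365,260),5,"pics/t1.png")
for c in(s,t): print(orange(c)[2])
E
```

```text
[([209, 118, 8, 5, 36], [212.7, 120.0]), ([284, 178, 6, 4, 17], [286.4, 179.8]), ([299, 262, 19, 8, 44], [308.5, 265.3])]
[([38, 139, 44, 135, 922], [59.1, 205.6]), ([34, 164, 7, 16, 32], [37.6, 171.1]), ([237, 194, 6, 6, 29], [239.6, 196.1]), ([327, 209, 4, 15, 41], [328.4, 216.2]), ([341, 209, 13, 14, 68], [346.1, 216.2]), ([113, 224, 8, 8, 53], [116.5, 227.6])]
```

View pics/s1.png

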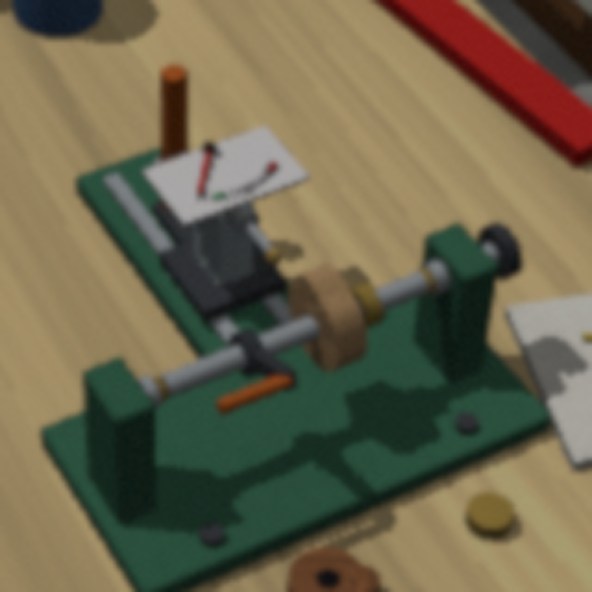

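View pics/t1.png

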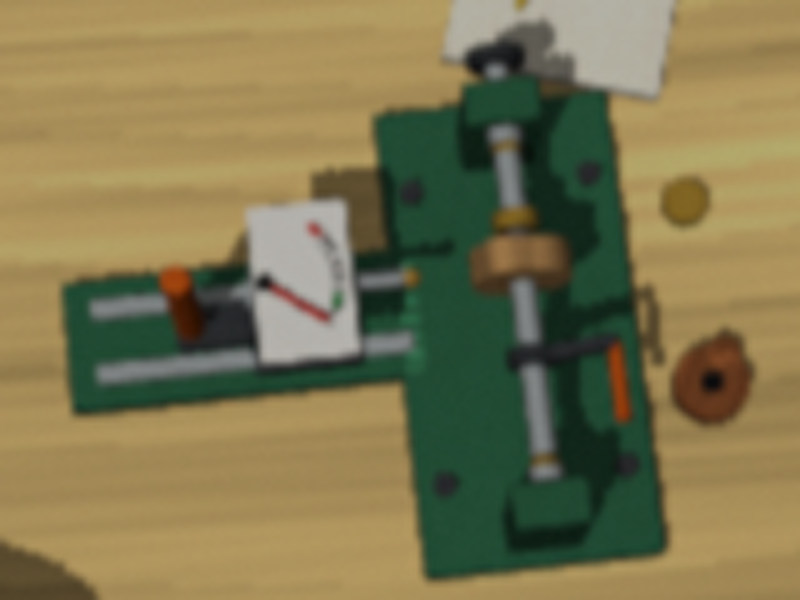

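Run:
```python
from h import *
s=load("side0");t=load("top0")
S=lambda x,y:(240+x/3.7-.4,160+y/3.7-.4); T=lambda x,y:(205+x/5-.4,140+y/5-.4)
print("pin",tri(s,(308.5,265.3),t,(328.4,216.2)))
print("post top",tri(s,S(174,73),t,T(176,274)))
C=[onz(t,*T(*p),20) for p in((378,115),(605,93),(664,551),(430,577))]
print(np.round(C,1)); print("side checks",[proj(s,c).round(1) for c in C],S(45,437),S(150,590),S(553,410))
for i in range(4): print(np.linalg.norm(C[i]-C[(i+1)%4]))
m=np.mean(C,0); ex=(C[0]+C[1]-C[2]-C[3])/2; print(m,np.arctan2(ex[1],ex[0]))
# shaft points: collar ends
print("shaft", onz(t,*T(506,146),110),onz(t,*T(544,460),110))
print("tips", tri(s,S(272,258),t,T(412,278)))
hd=[onz(t,*T(*p),128) for p in((513,482),(590,477))];print(hd)
# pin ends
print("pinA",tri(s,S(292,378),t,T(616,343)),"pinB",tri(s,S(220,406),t,T(624,420)))
```

```text
pin (array([ 499.89963923, -146.41251161,  134.70041389]), np.float64(2.0697006071141217))
post top (array([579.06345485, 120.49109207, 166.61011309]), np.float64(4.136218763050228))
[[ 718.9  -13.8   20. ]
 [ 722.4 -168.3   20. ]
 [ 408.1 -176.9   20. ]
 [ 402.9  -23.3   20. ]]
side checks [array([355. , 233.6]), array([388.1, 271.6]), array([278.7, 319.2]), array([250.9, 275.3])] (251.76216216216216, 277.70810810810815) (280.14054054054054, 319.0594594594595) (389.0594594594595, 270.41081081081086)
154.5974654043662
314.44194514304644
153.70926784427007
316.1564801046353
[563.08805537 -95.57492645  20.        ] 0.028601609773174247
shaft [663.36890382 -91.76727707 110.        ] [458.72932158 -97.53395064 110.        ]
tips (array([580.86030908, -24.73001227, 108.23328364]), np.float64(2.121879084298984))
[array([443.45272903, -75.9583724 , 128.        ]), array([ 442.87525001, -123.39524612,  128.        ])]
pinA (array([ 525.50889358, -147.10525014,  134.67374792]), np.float64(2.677936091615518)) pinB (array([ 475.90095193, -147.09588347,  133.96086133]), np.float64(0.5073081135023219))
```

```bash
cat >> h.py <<'E'
from scipy.spatial.transform import Rotation as Rn
def toolR(s):
    w,x,y,z=s["ee_rot"]; return Rn.from_quat([x,y,z,w])
def Rdown(yaw): # tool x down, tool y at angle yaw in world
    y=np.array([np.cos(yaw),np.sin(yaw),0]);x=np.array([0,0,-1.]); return Rn.from_matrix(np.c_[x,y,np.cross(x,y)])
def plan(target,yaw):
    from rig import ctrl
    s=ctrl.sense(); R=toolR(s); G=Rdown(yaw)
    rv=(R.inv()*G).as_rotvec(); d=R.inv().apply(np.array(target)-s["eef_pos"])
    print("t",round(s["time_s"],2),"pos",s["eef_pos"].round(1),"F",s["force"].round(1),"grip",round(s["grip_width"],3),"axes\n",R.as_matrix().round(3))
    print("rotvec tool",rv.round(4),"shift now-axes mm",d.round(1),"shift goal-axes",G.inv().apply(np.array(target)-s["eef_pos"]).round(1))
E
python3 - <<'E'
from h import *
plan((578,120,240),0.028)
plan((578,120,240),0.028+np.pi)
E
```

```text
t 0.1 pos [179.3 493.2 238.8] F [-0.4  0.2 -0.7] grip 0.999 axes
 [[-0.001  0.342  0.94 ]
 [-0.001  0.94  -0.342]
 [-1.    -0.001 -0.   ]]
rotvec tool [1.194e+00 4.000e-04 1.000e-03] shift now-axes mm [  -1.1 -214.5  502.2] shift goal-axes [ -1.2 388.1 384.2]
t 0.1 pos [179.3 493.2 238.8] F [-0.4  0.2 -0.7] grip 0.999 axes
 [[-0.001  0.342  0.94 ]
 [-0.001  0.94  -0.342]
 [-1.    -0.001 -0.   ]]
rotvec tool [-1.9476e+00 -1.1000e-03  4.0000e-04] shift now-axes mm [  -1.1 -214.5  502.2] shift goal-axes [  -1.2 -388.1 -384.2]
```

```bash
python3 -m jog '[[[0,-0.0238,0.0558,0,0,0],[0,-0.0238,0.0558,0,0,0],[0,-0.0238,0.0558,0,0,0],[0,-0.0238,0.0558,0,0,0],[0,-0.0238,0.0558,0,0,0],[0,-0.0238,0.0558,0,0,0],[0,-0.0238,0.0558,0,0,0],[0,-0.0238,0.0558,0,0,0],[0,-0.0238,0.0558,0,0,0],[0,0,0,0.17,0,0],[0,0,0,0.17,0,0],[0,0,0,0.17,0,0]]]' 0 20
python3 -m jog '[[[0,0,0,0.17,0,0],[0,0,0,0.17,0,0],[0,0,0,0.17,0,0],[0,0,0,0.17,0,0],[0,0,0,0,0,0]]]'
python3 - <<'E'
from h import *
s=snap("side","1");t=snap("top","1")
crop(s,(220,120,380,280),3.7,"pics/s2.png");crop(t,(205,140,365,260),5,"pics/t2.png")
for c in(s,t): print(orange(c)[2])
plan((578,120,200),0.028)
E
```

```text
time_s: 1.6
eef_pos: [578.1, 120.3, 238.8]
ee_rot: [0.642, 0.296, 0.642, -0.296]
force: [-0.3, -0.1, -0.5]
grip_width: 1.001
time_s: 2.22
eef_pos: [578.1, 120.4, 238.9]
ee_rot: [0.508, 0.491, 0.508, -0.492]
force: [-0.1, -0.1, -0.5]
grip_width: 0.999
[([209, 118, 9, 5, 38], [212.7, 120.1]), ([284, 178, 6, 4, 18], [286.5, 179.9]), ([299, 262, 19, 8, 55], [308.1, 265.2])]
[([31, 139, 30, 53, 397], [46.2, 164.1]), ([51, 191, 12, 15, 74], [57.2, 198.4]), ([55, 204, 27, 70, 428], [68.5, 241.2]), ([327, 209, 4, 15, 42], [328.3, 216.3]), ([341, 209, 13, 14, 65], [346.4, 216.2]), ([113, 224, 8, 8, 53], [116.5, 227.6])]
t 2.33 pos [578.1 120.4 239.1] F [-0.7 -0.   0.1] grip 1.0 axes
 [[-0.     0.999  0.035]
 [-0.     0.035 -0.999]
 [-1.    -0.    -0.   ]]
rotvec tool [ 0.0075 -0.      0.0005] shift now-axes mm [39.1 -0.1  0.4] shift goal-axes [39.1 -0.1  0.4]
```

View pics/s2.png

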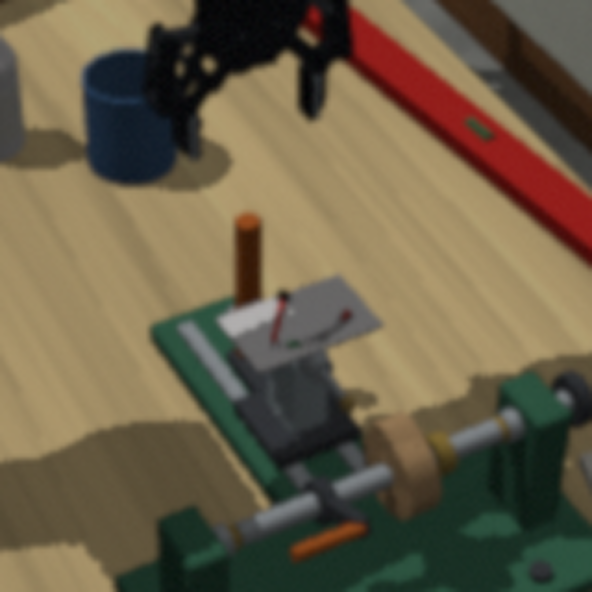

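View pics/t2.png

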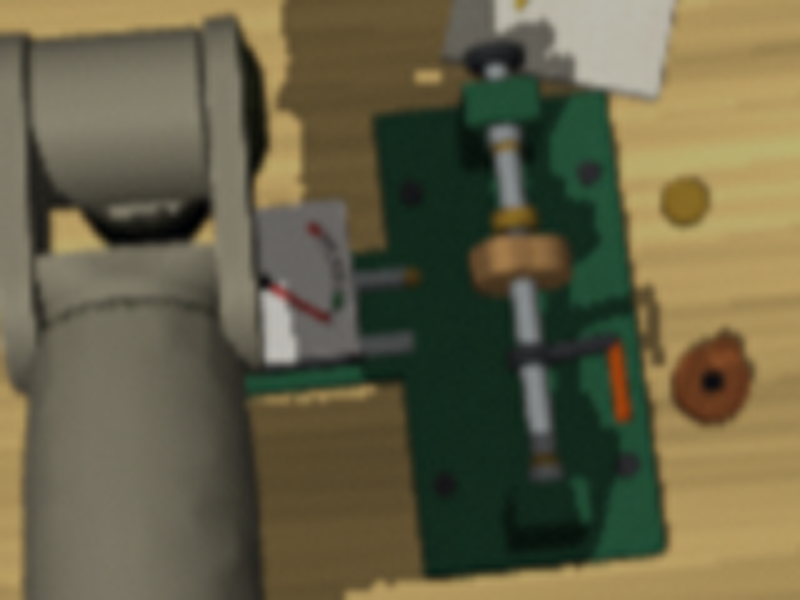

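Fingers are open along x above the post (post top at side px (286,180)). Going down to a grasp height of 155 mm and closing lightly.

```bash
python3 -m jog '[[[0.04,0,0,0,0,0],[0.03,0,0,0,0,0],[0.024,0,0,0,0,0],[0,0,0,0,0,0]]]' 120 20
python3 - <<'E'
from h import *
s=snap("side","2")
crop(s,(220,120,380,280),3.7,"pics/s3.png")
plan((578,120,145),0.028)
E
```

```text
time_s: 2.82
eef_pos: [577.4, 120.4, 143.8]
ee_rot: [0.508, 0.491, 0.509, -0.492]
force: [0.0, -0.4, 0.4]
grip_width: 0.528
t 2.88 pos [578.2 120.5 145.4] F [-0.5  0.3  0.5] grip 0.53 axes
 [[-0.001  0.999  0.034]
 [-0.     0.034 -0.999]
 [-1.    -0.001 -0.   ]]
rotvec tool [ 0.0057 -0.      0.0007] shift now-axes mm [ 0.4 -0.2  0.5] shift goal-axes [ 0.4 -0.2  0.5]
```

View pics/s3.png

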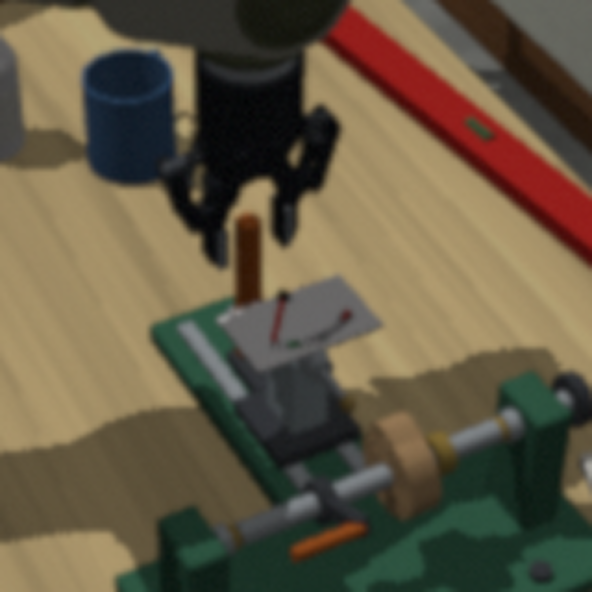

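Post stands centred between fingertips (crop 217 and 285 vs post 248). Close.

```bash
python3 -m jog '[[[0,0,0,0,0,0],[0,0,0,0,0,0],[0,0,0,0,0,0]]]' 255 25
python3 -m jog '[[[0,0,0,0,0,0],[0,0,0,0,0,0]]]'
```

```text
time_s: 3.25
eef_pos: [576.6, 120.4, 146.8]
ee_rot: [0.507, 0.491, 0.509, -0.493]
force: [-12.9, -1.1, 10.1]
grip_width: 0.224
time_s: 3.5
eef_pos: [576.6, 120.4, 146.7]
ee_rot: [0.507, 0.491, 0.509, -0.493]
force: [-13.7, -1.5, 10.5]
grip_width: 0.225
```

```bash
python3 -m jog '[[[-0.0015,-0.002,0,0,0,0],[0,0,0,0,0,0],[0,0,0,0,0,0]]]'
```

```text
time_s: 3.88
eef_pos: [576.4, 120.4, 146.9]
ee_rot: [0.508, 0.492, 0.508, -0.492]
force: [1.8, 0.3, -5.7]
grip_width: 0.227
```

```bash
python3 -m jog '[[[0,0,0.008,0,0,0],[0,0,0.008,0,0,0],[0,0,0.008,0,0,0],[0,0,0.006,0,0,0],[0,0,0,0,0,0]]]'
python3 - <<'E'
from h import *
s=snap("side","3");t=snap("top","3")
crop(s,(260,190,340,270),7.4,"pics/s4.png");crop(t,(205,140,365,260),5,"pics/t4.png")
E
```

```text
time_s: 4.5
eef_pos: [577.4, 90.6, 146.9]
ee_rot: [0.508, 0.492, 0.508, -0.492]
force: [4.1, 2.3, -5.7]
grip_width: 0.224
```

View pics/s4.png

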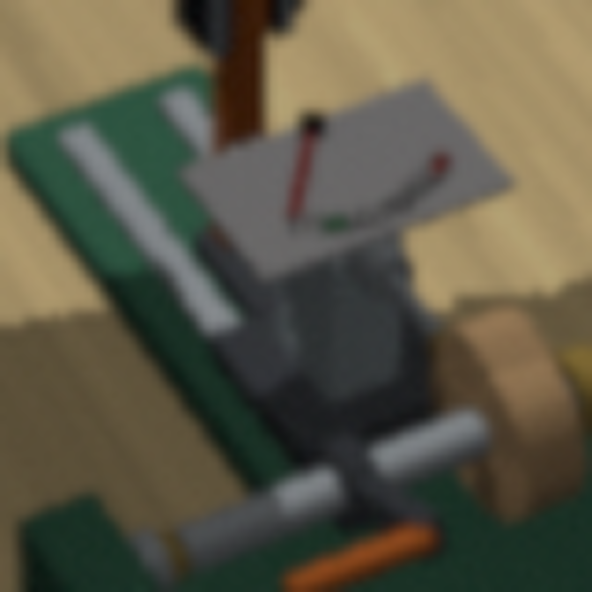

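View pics/t4.png

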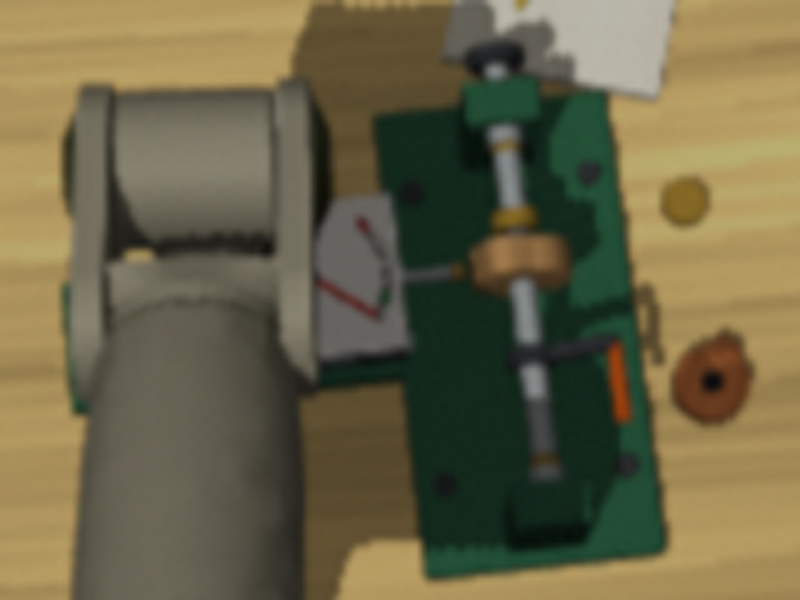

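Plunger ball (crop px 468,270) is just short of the cam (472). Pointer still at zero. Stepping on 6 mm.

```bash
python3 -m jog '[[[0,0,0.003,0,0,0],[0,0,0.003,0,0,0],[0,0,0,0,0,0],[0,0,0,0,0,0]]]'
python3 - <<'E'
from h import *
s=snap("side","4");t=snap("top","4")
crop(s,(270,190,350,270),7.4,"pics/s5.png");crop(t,(260,165,340,225),10,"pics/t5.png")
E
```

```text
time_s: 5.1
eef_pos: [577.5, 85.2, 146.9]
ee_rot: [0.508, 0.492, 0.508, -0.491]
force: [4.0, 5.0, -6.0]
grip_width: 0.221
```

View pics/s5.png

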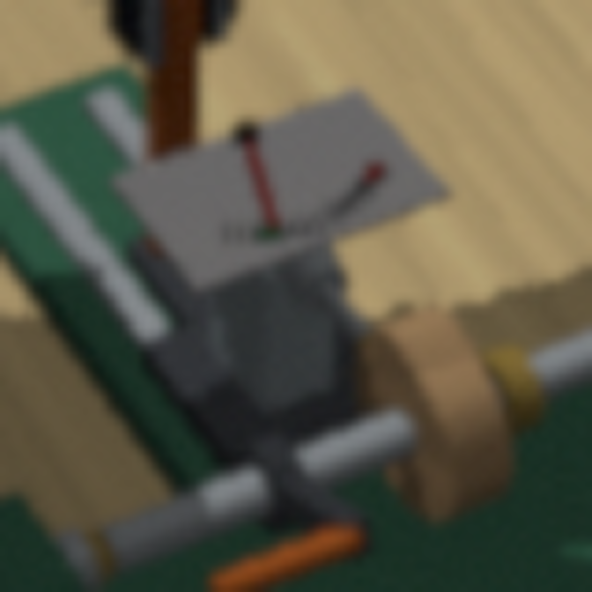

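View pics/t5.png

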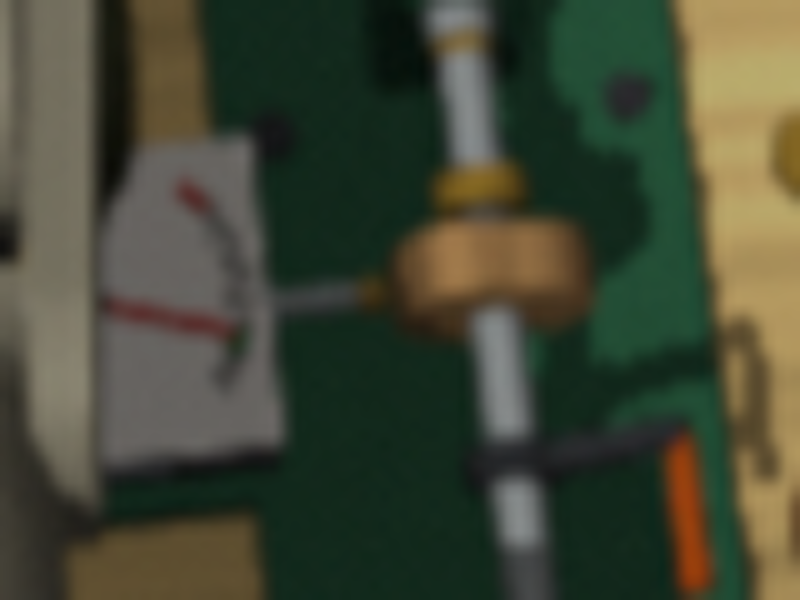

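Run:
```python
from h import *
s=load("side3")
def a(c,off,f,p,q):
    P,Q=[onz(c,off[0]+x/f-.4,off[1]+y/f-.4,137) for x,y in(p,q)]
    d=Q-P; return np.arctan2(d[1],d[0]),np.linalg.norm(d)
print(a(s,(260,190),7.4,(313,122),(294,222)),a(s,(270,190),7.4,(248,132),(275,230)))
t=load("top0"); print(a(t,(205,140),5,(264,282),(332,322)))
t=load("top3"); print(a(t,(260,165),10,(100,303),(230,333)))
for n in("side0","side1","side3","side4"):
    c=load(n);im=c["image"].astype(int); m=((im[...,0]>im[...,1]*1.9)&(im[...,0]>im[...,2]*1.7)&(im[...,0]>70)).astype(np.uint8)
    m[:190]=0;m[245:]=0;m[:,:285]=0;m[:,:][:,340:]=0
    k,l,st,ce=cv2.connectedComponentsWithStats(m)
    for i in range(1,k):
        if st[i][4]>5:
            ys,xs=np.nonzero(l==i); P=np.array([onz(c,x,y,138)[:2] for x,y in zip(xs,ys)])
            u,sv,vt=np.linalg.svd(P-P.mean(0)); print(n,st[i].tolist(),"ang",np.arctan2(vt[0,1],vt[0,0])%np.pi-np.pi)
```

```text
(np.float64(-2.177861018291027), np.float64(50.84036761347067)) (np.float64(-1.8680366801573594), np.float64(49.7747924392375))
(np.float64(-2.1909120590079514), np.float64(49.43934747031556))
(np.float64(-1.882125511213247), np.float64(41.5090258220342))
```

Both views give a pointer turn of 0.31 rad → 3.1 mm, in the green. Release and rise.

```bash
python3 -m jog '[[[0,0,0,0,0,0],[0,0,0,0,0,0],[0,0,0,0,0,0],[0,0,0,0,0,0],[-0.03,0,0,0,0,0],[-0.0625,0,0,0,0,0],[0,0,0,0,0,0]]]' 0
python3 - <<'E'
from h import *
s=snap("side","5");t=snap("top","5")
crop(s,(270,190,350,270),7.4,"pics/s6.png");crop(t,(205,140,365,260),5,"pics/t6.png")
print([orange(c)[2] for c in (s,t)])
plan((497,-146,240),0.028+np.pi/2)
plan((497,-146,240),0.028)
from rig import ctrl; print(ctrl.sense()["joints"].round(3))
E
```

```text
time_s: 6.08
eef_pos: [578.9, 84.4, 244.2]
ee_rot: [0.51, 0.494, 0.505, -0.49]
force: [1.0, -0.4, -1.8]
grip_width: 1.001
[[([209, 118, 9, 5, 38], [212.7, 120.1]), ([291, 186, 5, 4, 17], [292.9, 187.6]), ([299, 261, 19, 9, 56], [307.9, 265.2])], [([31, 139, 51, 135, 867], [58.1, 202.5]), ([35, 166, 6, 14, 32], [38.2, 172.1]), ([327, 209, 4, 15, 41], [328.4, 216.2]), ([341, 209, 13, 14, 61], [346.4, 216.3]), ([113, 224, 8, 8, 53], [116.5, 227.6])]]
t 6.17 pos [577.3  84.4 239.2] F [-1.   0.6  0.9] grip 1.002 axes
 [[ 0.     0.999  0.032]
 [-0.     0.032 -0.999]
 [-1.     0.     0.   ]]
rotvec tool [-1.5668e+00  3.0000e-04 -1.0000e-04] shift now-axes mm [ -0.8 -87.6 227.7] shift goal-axes [  -0.8 -228.   -86.7]
t 6.17 pos [577.3  84.4 239.2] F [-1.   0.6  0.9] grip 1.002 axes
 [[ 0.     0.999  0.032]
 [-0.     0.032 -0.999]
 [-1.     0.     0.   ]]
rotvec tool [ 0.004   0.0001 -0.0003] shift now-axes mm [ -0.8 -87.6 227.7] shift goal-axes [ -0.8 -86.7 228. ]
[-0.056  0.443  1.313 -0.     1.386 -0.088]
```

View pics/s6.png

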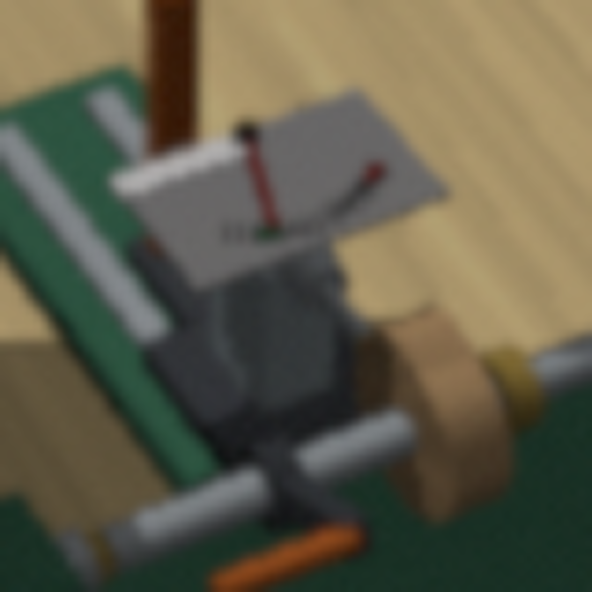

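Gauge stayed put after release (pointer still in green band, crop (272,230)). Now over the driver pin, jaws turned across it.

```bash
python3 -m jog '[[[0,-0.0214,0.057,0,0,0],[0,-0.0214,0.057,0,0,0],[0,-0.0214,0.057,0,0,0],[0,-0.0214,0.057,0,0,0],[0,0,0,-0.174,0,0],[0,0,0,-0.174,0,0],[0,0,0,-0.174,0,0],[0,0,0,-0.174,0,0],[0,0,0,-0.174,0,0],[0,0,0,-0.174,0,0],[0,0,0,-0.174,0,0],[0,0,0,-0.174,0,0]]]' 140
python3 -m jog '[[[0,0,0,-0.175,0,0],[0,0,0,0,0,0]]]'
python3 - <<'E'
from h import *
s=snap("side","6")
crop(s,(250,160,410,320),3.7,"pics/s7.png")
print(orange(s)[2])
plan((499,-146.4,124),0.028+np.pi/2)
E
```

```text
time_s: 7.68
eef_pos: [498.5, -146.0, 237.7]
ee_rot: [0.704, 0.05, 0.706, -0.049]
force: [1.0, -0.6, -0.1]
grip_width: 0.449
time_s: 7.92
eef_pos: [498.6, -146.0, 238.0]
ee_rot: [0.706, -0.009, 0.708, 0.01]
force: [-0.2, 0.1, -0.3]
grip_width: 0.453
[]
t 7.97 pos [ 498.8 -146.   238.2] F [0.6 0.5 0.2] grip 0.453 axes
 [[-0.002 -0.025  1.   ]
 [ 0.001  1.     0.025]
 [-1.     0.001 -0.002]]
rotvec tool [-0.0034 -0.0017 -0.001 ] shift now-axes mm [114.2  -0.5   0.4] shift goal-axes [114.2  -0.4   0.2]
```

View pics/s7.png

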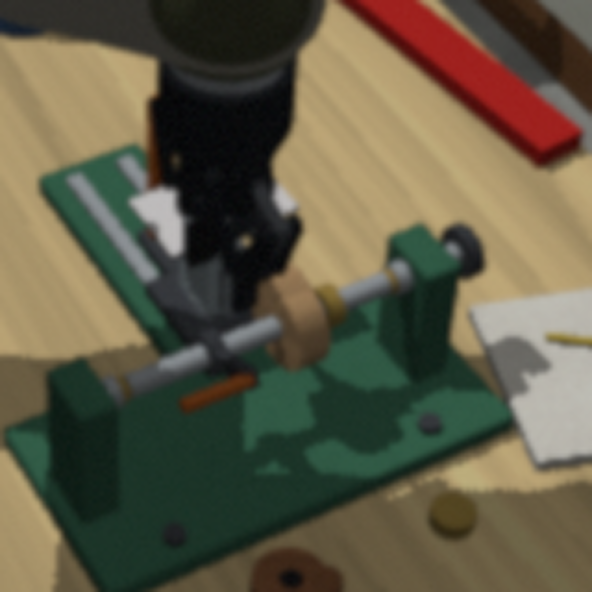

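```bash
python3 -m jog '[[[0.0,0,0,0,0,0],[0.05,0,0,0,0,0],[0.022,0,0,0,0,0],[0,0,0,0,0,0]]]' 170
python3 - <<'E'
from h import *
s=snap("side","7");t=snap("top","7")
crop(s,(250,190,350,290),5.9,"pics/s8.png");crop(t,(285,170,365,230),10,"pics/t8.png")
plan((499,-146.4,124),0.028+np.pi/2)
E
```

```text
time_s: 8.48
eef_pos: [498.4, -145.9, 166.0]
ee_rot: [0.706, -0.009, 0.708, 0.01]
force: [0.1, -1.2, 0.3]
grip_width: 0.335
t 8.57 pos [ 499.5 -146.4  168.2] F [-0.8 -0.4  1.2] grip 0.331 axes
 [[ 0.001 -0.027  1.   ]
 [-0.001  1.     0.027]
 [-1.    -0.001  0.001]]
rotvec tool [-0.0007  0.001   0.0007] shift now-axes mm [44.2  0.1 -0.5] shift goal-axes [44.2  0.1 -0.5]
```

View pics/s8.png

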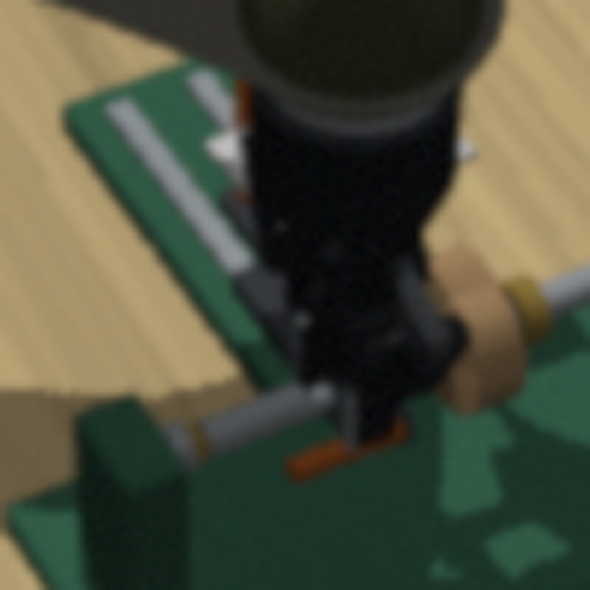

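View pics/t8.png

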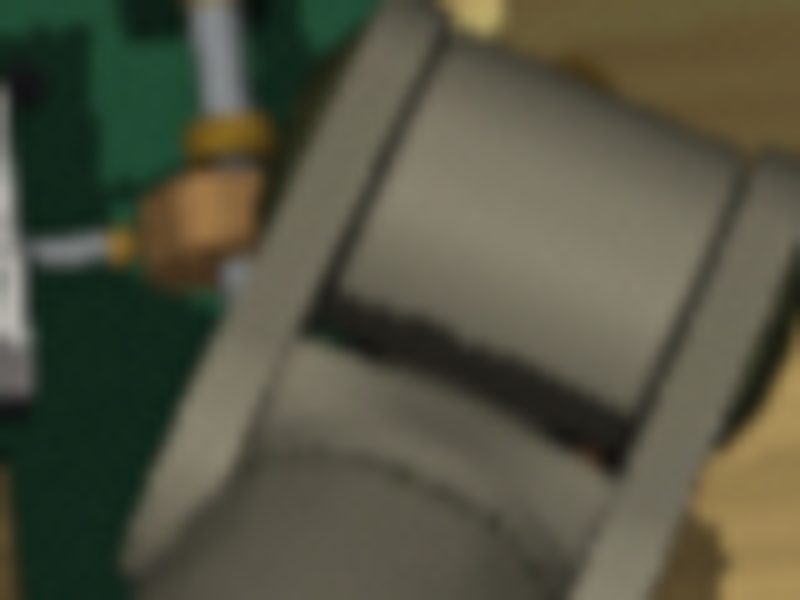

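Fingertips stand just above the pin (crop ~(370,440)), aligned with it. Going down 44 mm, watching force.

```bash
python3 -m jog '[[[0.012,0,0,0,0,0],[0.01,0,0,0,0,0],[0.005,0,0,0,0,0],[0,0,0,0,0,0]]]'
python3 -m jog '[[[0.01,0,0,0,0,0],[0.007,0,0,0,0,0],[0,0,0,0,0,0]]]'
python3 -m jog '[[[0,0,0,0,0,0],[0,0,0,0,0,0]]]' 207
python3 - <<'E'
from h import *
s=snap("side","8")
crop(s,(250,190,350,290),5.9,"pics/s9.png");print(orange(s)[2])
plan((499,-146.4,124),0.028+np.pi/2)
E
```

```text
time_s: 9.07
eef_pos: [499.0, -146.2, 140.0]
ee_rot: [0.707, -0.01, 0.707, 0.01]
force: [-0.6, -0.5, -0.2]
grip_width: 0.337
time_s: 9.45
eef_pos: [498.8, -146.1, 122.6]
ee_rot: [0.707, -0.01, 0.707, 0.01]
force: [-0.5, 0.3, 0.5]
grip_width: 0.333
time_s: 9.7
eef_pos: [499.2, -146.3, 123.5]
ee_rot: [0.707, -0.01, 0.707, 0.01]
force: [-0.2, 0.4, 0.2]
grip_width: 0.189
[]
t 9.75 pos [ 499.2 -146.3  123.5] F [-0.1 -1.1  0. ] grip 0.19 axes
 [[ 0.    -0.028  1.   ]
 [-0.     1.     0.028]
 [-1.    -0.     0.   ]]
rotvec tool [0.0003 0.0004 0.0003] shift now-axes mm [-0.5 -0.1 -0.2] shift goal-axes [-0.5 -0.1 -0.2]
```

View pics/s9.png

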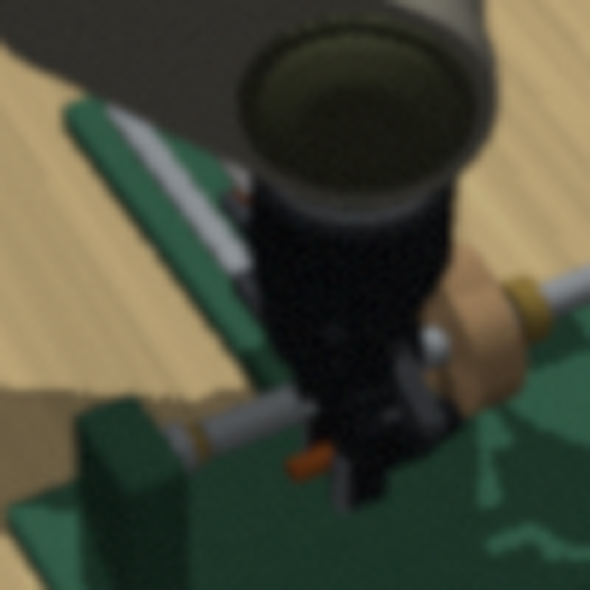

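```bash
python3 -m jog '[[[-0.0033,0.0018,0,0,0,0],[-0.0032,0.0019,0,0,0,0],[-0.0029,0.0022,0,0,0,0],[-0.0028,0.0022,0,0,0,0],[-0.0026,0.0025,0,0,0,0],[-0.0025,0.0025,0,0,0,0],[-0.0021,0.0026,0,0,0,0],[-0.002,0.0026,0,0,0,0],[0,0,0,0,0,0]]]' 216
python3 - <<'E'
from h import *
s=snap("side","9");t=snap("top","9")
crop(s,(250,190,350,290),5.9,"pics/s10.png");crop(t,(260,165,340,225),10,"pics/t10.png");print(orange(s)[2])
plan((499,-146.4,124),0.028+np.pi/2)
E
```

```text
time_s: 10.88
eef_pos: [499.2, -128.5, 145.8]
ee_rot: [0.708, -0.011, 0.706, 0.009]
force: [-0.6, -5.6, 4.2]
grip_width: 0.151
[]
t 10.97 pos [ 499.1 -128.5  145.5] F [ 1.2 -5.9  4. ] grip 0.154 axes
 [[ 0.002 -0.028  1.   ]
 [-0.002  1.     0.028]
 [-1.    -0.002  0.002]]
rotvec tool [0.0001 0.002  0.0017] shift now-axes mm [ 21.5 -17.8  -0.7] shift goal-axes [ 21.5 -17.9  -0.6]
```

View pics/s10.png

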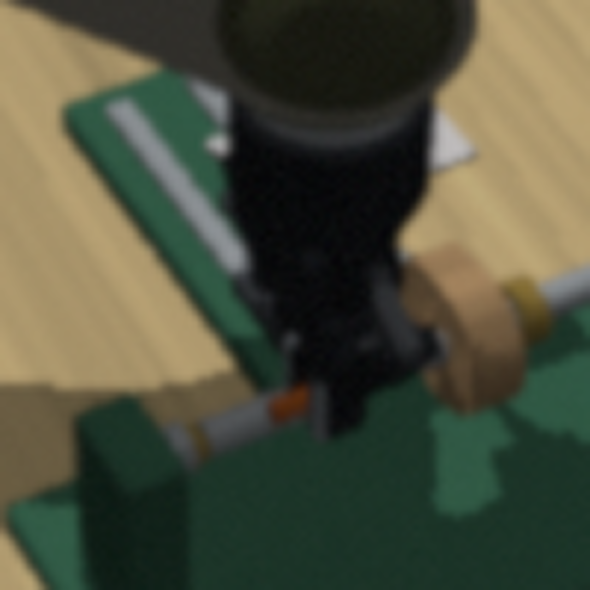

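View pics/t10.png

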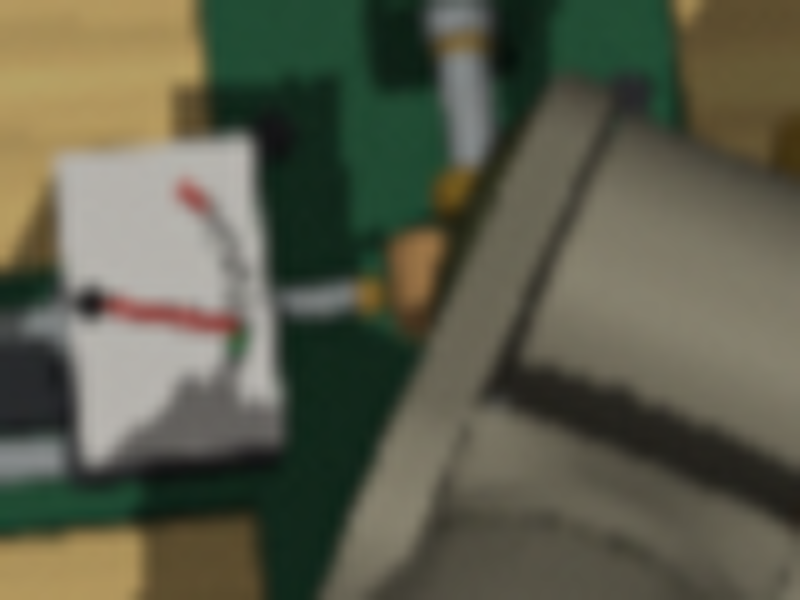

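```bash
python3 -m jog '[[[-0.001,0,0,0,0,0],[0,0,0,0,0,0]]]' 
python3 -m jog '[[[-0.001,0,0,0,0,0],[0,0,0,0,0,0]]]'
python3 - <<'E'
from rig import ctrl
print(ctrl.sense()["force"])
E
```

```text
time_s: 11.22
eef_pos: [499.0, -128.1, 146.1]
ee_rot: [0.708, -0.01, 0.707, 0.01]
force: [1.2, -2.9, 1.9]
grip_width: 0.15
time_s: 11.48
eef_pos: [498.5, -127.7, 146.6]
ee_rot: [0.707, -0.01, 0.707, 0.01]
force: [1.7, -2.3, 1.1]
grip_width: 0.156
[ 1.66000452 -2.32166465  1.11647338]
```

```bash
python3 -m jog '[[[-0.0021,0.0029,0,0,0,0],[-0.002,0.0029,0,0,0,0],[-0.0014,0.0025,0,0,0,0],[-0.0013,0.0025,0,0,0,0],[-0.0011,0.0026,0,0,0,0],[-0.001,0.0026,0,0,0,0],[0,0,0,0,0,0]]]'
python3 - <<'E'
from h import *
s=snap("side","10");t=snap("top","10")
crop(s,(250,190,350,290),5.9,"pics/s11.png");crop(t,(260,165,340,225),10,"pics/t11.png")
plan((499,-146.4,124),0.028+np.pi/2)
E
```

```text
time_s: 12.35
eef_pos: [498.0, -111.6, 155.6]
ee_rot: [0.707, -0.01, 0.707, 0.01]
force: [-0.3, -3.0, 2.0]
grip_width: 0.149
t 12.45 pos [ 498.  -111.6  155.4] F [ 1.3 -1.4  1.6] grip 0.154 axes
 [[-0.001 -0.028  1.   ]
 [ 0.001  1.     0.028]
 [-1.     0.001 -0.001]]
rotvec tool [ 0.0003 -0.0005 -0.0007] shift now-axes mm [ 31.4 -34.8   0.1] shift goal-axes [ 31.4 -34.8   0.1]
```

View pics/t11.png

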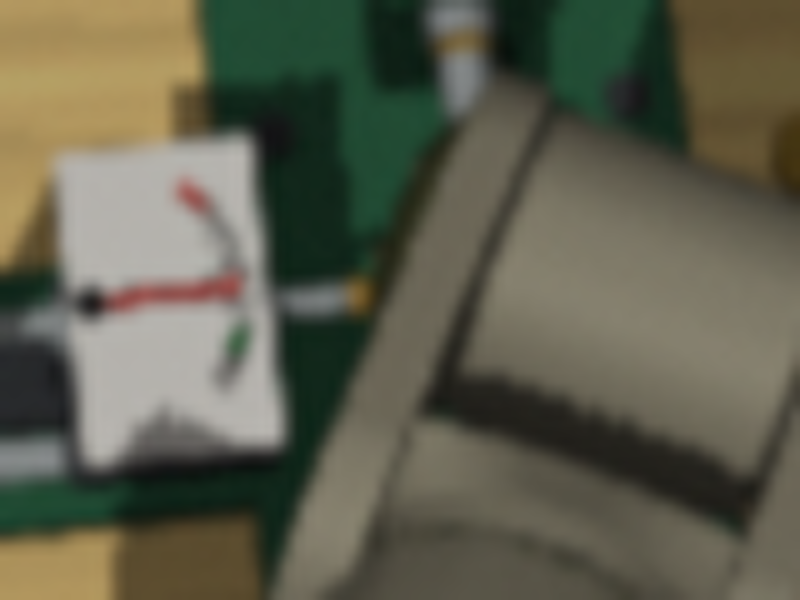

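View pics/s11.png

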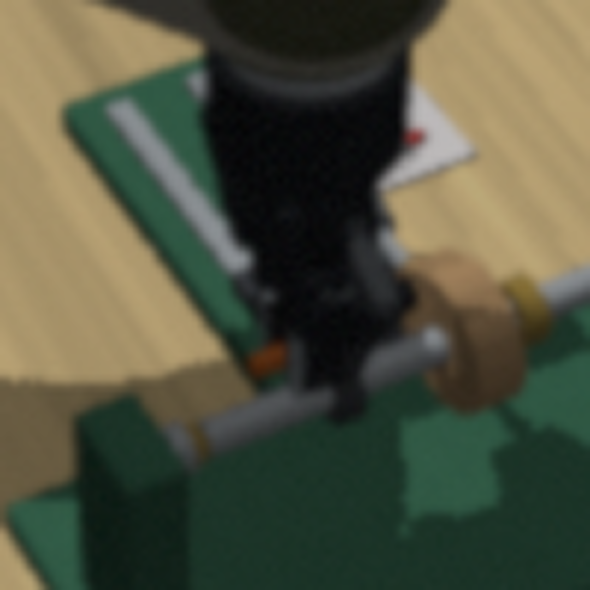

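```bash
cat >> h.py <<'E'
def pointer(c,z=138):
    im=c["image"].astype(int);r,g,b=im[...,0],im[...,1],im[...,2]
    m=((r>g*1.5)&(r>b*1.5)&(r>80)).astype(np.uint8); k=np.zeros_like(m);k[188:204,266:287]=1;m*=k
    n,l,st,ce=cv2.connectedComponentsWithStats(m,connectivity=8)
    i=1+np.argmax(st[1:,4]); ys,xs=np.nonzero(l==i); w=(r-(g+b)/2)[ys,xs]
    P=np.array([onz(c,x,y,z)[:2] for x,y in zip(xs,ys)]); mu=np.average(P,0,w)
    e,v=np.linalg.eigh(np.cov(P.T,aweights=w)); d=v[:,1]; d=d*(-np.sign(d[1]))
    piv=onz(c,260+90/10-.45,165+302/10-.45,z)[:2]; dd=mu-piv
    return len(xs),np.arctan2(d[1],d[0]).round(3),np.arctan2(dd[1],dd[0]).round(3)
def lift(th):
    # follower radial position, ball r6, incl. flank
    th=np.abs(th); beta=np.arccos((32-14)/24.); # normal angle of flank from tip
    # flank line: p.n=32 ; ball centre on ray u(th): dist*cos(beta-th)=38
    flank=38/np.cos(beta-th)-6
    nose=24*np.cos(th)+np.sqrt(np.maximum(400-576*np.sin(th)**2,0))-6
    # nose contact valid while contact normal angle<beta
    C=np.array([24.,0]); pos=(nose+6); ang=np.arctan2(pos*np.sin(th),pos*np.cos(th)-24)
    return np.where(th>beta,32,np.where(ang<beta,nose,flank))-32
E
python3 - <<'E'
from h import *
for n in("top5","top9","top10"):
    try: print(n,pointer(load(n)))
    except Exception as e: print(n,e)
print([(x,round(float(lift(x)),2)) for x in np.arange(0,.8,.05).round(2)])
E
```

```text
top5 (11, np.float64(-1.832), np.float64(-1.869))
top9 (15, np.float64(-1.82), np.float64(-1.823))
top10 (17, np.float64(-1.533), np.float64(-1.547))
[(np.float64(0.0), 6.0), (np.float64(0.05), 5.93), (np.float64(0.1), 5.74), (np.float64(0.15), 5.41), (np.float64(0.2), 4.94), (np.float64(0.25), 4.35), (np.float64(0.3), 3.63), (np.float64(0.35), 2.8), (np.float64(0.4), 2.07), (np.float64(0.45), 1.46), (np.float64(0.5), 0.96), (np.float64(0.55), 0.57), (np.float64(0.6), 0.29), (np.float64(0.65), 0.1), (np.float64(0.7), 0.01), (np.float64(0.75), 0.0)]
```

```bash
python3 -m jog '[[[-0.0012,0.0027,0,0,0,0],[-0.001,0.0027,0,0,0,0],[-0.0007,0.0027,0,0,0,0],[-0.0005,0.0027,0,0,0,0],[-0.0003,0.0026,0,0,0,0],[0,0,0,0,0,0]]]'
python3 - <<'E'
from h import *
t=snap("top","11");s=snap("side","11")
crop(t,(260,165,340,225),10,"pics/t12.png"); print(pointer(t))
plan((499,-146.4,124),0.028+np.pi/2)
E
```

```text
time_s: 13.2
eef_pos: [497.6, -98.0, 159.2]
ee_rot: [0.707, -0.01, 0.707, 0.01]
force: [-0.2, -0.5, -0.3]
grip_width: 0.152
(14, np.float64(-1.283), np.float64(-1.299))
t 13.3 pos [497.7 -98.1 159.1] F [-0.6  0.1 -0.8] grip 0.153 axes
 [[-0.    -0.028  1.   ]
 [ 0.001  1.     0.028]
 [-1.     0.001 -0.   ]]
rotvec tool [ 0.0003 -0.0002 -0.0009] shift now-axes mm [ 35.1 -48.3  -0.1] shift goal-axes [ 35.1 -48.3  -0. ]
```

View pics/t12.png

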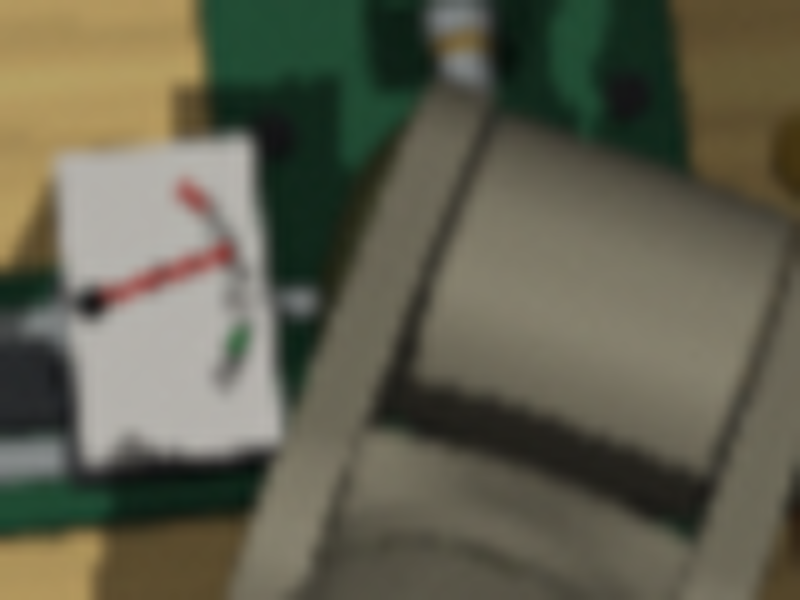

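```bash
python3 -m jog '[[[0,0.0028,0,0,0,0],[0,0.0027,0,0,0,0],[0,0,0,0,0,0]]]'
python3 - <<'E'
from h import *
t=snap("top","12"); print(pointer(t))
E
python3 -m jog '[[[0.0001,0.0028,0,0,0,0],[0.0003,0.0027,0,0,0,0],[0,0,0,0,0,0]]]'
python3 - <<'E'
from h import *
t=snap("top","13"); print(pointer(t))
E
python3 -m jog '[[[0.0004,0.0028,0,0,0,0],[0.0005,0.0027,0,0,0,0],[0,0,0,0,0,0]]]'
python3 - <<'E'
from h import *
t=snap("top","14"); print(pointer(t))
E
```

```text
time_s: 13.68
eef_pos: [497.6, -92.6, 159.2]
ee_rot: [0.707, -0.01, 0.707, 0.01]
force: [0.5, 0.0, 0.6]
grip_width: 0.148
(15, np.float64(-1.271), np.float64(-1.292))
time_s: 14.1
eef_pos: [497.4, -87.2, 158.8]
ee_rot: [0.707, -0.01, 0.707, 0.01]
force: [-0.4, 0.3, 0.3]
grip_width: 0.153
(15, np.float64(-1.317), np.float64(-1.322))
time_s: 14.52
eef_pos: [497.2, -81.7, 157.9]
ee_rot: [0.707, -0.01, 0.707, 0.01]
force: [-0.6, 0.8, 0.4]
grip_width: 0.158
(13, np.float64(-1.399), np.float64(-1.419))
```

```bash
python3 -m jog '[[[-0.0005,-0.0027,0,0,0,0],[-0.0004,-0.0028,0,0,0,0],[-0.0003,-0.0027,0,0,0,0],[-0.0001,-0.0028,0,0,0,0],[0,0,0,0,0,0]]]'
python3 - <<'E'
from h import *
t=snap("top","15"); print(pointer(t))
E
python3 -m jog '[[[0,-0.002,0,0,0,0],[0,0,0,0,0,0]]]'
python3 - <<'E'
from h import *
t=snap("top","16");s=snap("side","16"); print(pointer(t));crop(s,(250,190,350,290),5.9,"pics/s16.png")
E
```

```text
time_s: 15.2
eef_pos: [497.7, -93.4, 159.4]
ee_rot: [0.707, -0.01, 0.707, 0.01]
force: [0.4, 2.1, 1.3]
grip_width: 0.151
(16, np.float64(-1.3), np.float64(-1.308))
time_s: 15.5
eef_pos: [497.7, -95.2, 159.3]
ee_rot: [0.707, -0.01, 0.707, 0.01]
force: [-0.0, 3.4, 0.5]
grip_width: 0.152
(15, np.float64(-1.288), np.float64(-1.303))
```

View pics/s16.png

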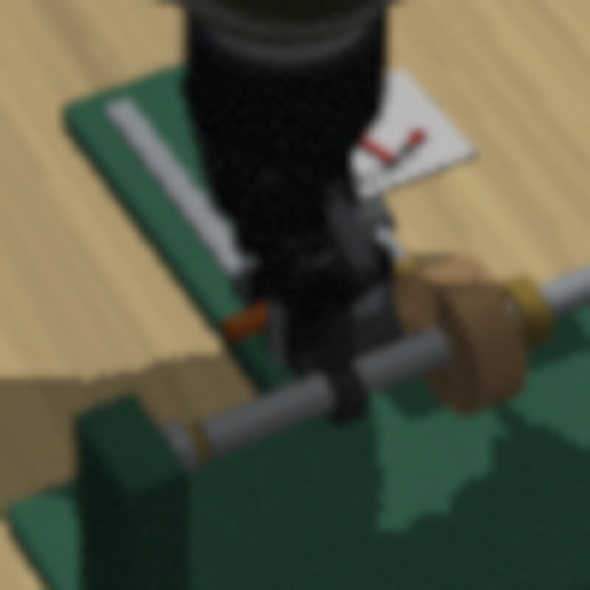

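```bash
python3 -m jog '[[[0,-0.003,0,0,0,0],[0,0,0,0,0,0]]]'
python3 - <<'E'
from h import *
t=snap("top","17"); print(pointer(t))
E
python3 -m jog '[[[0,-0.003,0,0,0,0],[0,0,0,0,0,0]]]'
python3 - <<'E'
from h import *
t=snap("top","18"); print(pointer(t))
E
python3 -m jog '[[[0,-0.003,0,0,0,0],[0,0,0,0,0,0]]]'
python3 - <<'E'
from h import *
t=snap("top","19"); print(pointer(t))
E
python3 -m jog '[[[0.0004,-0.003,0,0,0,0],[0,0,0,0,0,0]]]'
python3 - <<'E'
from h import *
t=snap("top","20"); print(pointer(t))
E
```

```text
time_s: 15.85
eef_pos: [497.7, -98.3, 159.3]
ee_rot: [0.707, -0.01, 0.707, 0.01]
force: [0.7, 1.1, 0.9]
grip_width: 0.151
(14, np.float64(-1.284), np.float64(-1.298))
time_s: 16.15
eef_pos: [497.8, -101.3, 159.2]
ee_rot: [0.707, -0.01, 0.707, 0.01]
force: [0.7, 1.2, 0.3]
grip_width: 0.153
(16, np.float64(-1.299), np.float64(-1.307))
time_s: 16.45
eef_pos: [497.9, -104.3, 159.3]
ee_rot: [0.707, -0.01, 0.707, 0.01]
force: [-0.4, 0.3, -0.3]
grip_width: 0.153
(18, np.float64(-1.314), np.float64(-1.336))
time_s: 16.75
eef_pos: [498.0, -107.3, 158.9]
ee_rot: [0.707, -0.01, 0.707, 0.01]
force: [-0.4, 0.9, 0.5]
grip_width: 0.154
(13, np.float64(-1.357), np.float64(-1.379))
```

Run:
```python
from h import *
from scipy.optimize import least_squares
f=[(-111.6,-1.547),(-98,-1.299),(-92.6,-1.292),(-87.2,-1.322),(-81.7,-1.419)]
r=[(-93.4,-1.308),(-95.2,-1.303),(-98.3,-1.298),(-101.3,-1.307),(-104.3,-1.336),(-107.3,-1.379)]
f=np.array(f);r=np.array(r)
q=lambda y:np.arcsin((y+97)/55)
g=lambda p:np.r_[p[0]+.1*lift(q(f[:,0]-p[3])-p[1])-f[:,1],p[0]+.1*lift(q(r[:,0]+p[3])-p[1])-r[:,1]]
o=least_squares(g,[-1.87,0,0,1.5]); print(o.x,o.fun.round(3))
fc=lambda p:p[0]+.1*lift(q(f[:,0])-p[1])-f[:,1]; rc=lambda p:p[0]+.1*lift(q(r[:,0])-p[1])-r[:,1]
for h in(fc,rc):
    o=least_squares(h,[-1.87,0]); print(o.x,"tcp y at tip",-97+55*np.sin(o.x[1]),o.fun.round(3))
```

```text
[-1.88863952  0.02345134  0.          1.45929976] [-0.011 -0.002  0.001 -0.01  -0.01   0.007  0.011  0.008  0.003  0.003
  0.   ]
[-1.88219127  0.05097351] tcp y at tip -94.19767095569956 [-0.004  0.004  0.008 -0.004 -0.004]
[-1.89575872 -0.01011819] tcp y at tip -97.5564909606926 [-0.003  0.002  0.002 -0.001  0.    -0.001]
```

```bash
python3 -m jog '[[[-0.0004,0.0032,0,0,0,0],[-0.0002,0.0032,0,0,0,0],[0,0.0027,0,0,0,0],[0,0.002,0,0,0,0],[0,0.001,0,0,0,0],[0,0.0009,0,0,0,0],[0,0,0,0,0,0],[0,0,0,0,0,0]]]'
python3 - <<'E'
from h import *
t=snap("top","21"); print(pointer(t))
E
```

```text
time_s: 17.8
eef_pos: [497.5, -93.9, 159.4]
ee_rot: [0.707, -0.01, 0.707, 0.01]
force: [0.2, -1.1, 0.9]
grip_width: 0.152
(14, np.float64(-1.263), np.float64(-1.279))
```

Highest reading seen, at the fitted tip. Back off to centre the fork, open, lift away.

```bash
python3 -m jog '[[[0,-0.0016,0,0,0,0],[0,0,0,0,0,0]]]'
python3 -m jog '[[[0,0,0,0,0,0],[0,0,0,0,0,0],[-0.02,0,0,0,0,0],[-0.05,0,0,0,0,0],[-0.0625,0,0,0,0,0],[0,0,0,0,0,0]]]' 160
python3 -m jog '[[[0,-0.06,0,0,0,0],[0,-0.06,0,0,0,0],[0,-0.06,0,0,0,0],[0,0,0,0,0,0],[0,0,0,0,0,0]]]'
python3 - <<'E'
from h import *
t=snap("top","22");s=snap("side","22"); print(pointer(t));crop(s,(250,180,350,280),5.9,"pics/s22.png");crop(t,(260,165,340,225),10,"pics/t22.png")
print(orange(s)[2],orange(t)[2])
E
```

```text
time_s: 18.1
eef_pos: [497.5, -95.5, 159.3]
ee_rot: [0.707, -0.01, 0.707, 0.01]
force: [0.4, 0.1, 0.3]
grip_width: 0.154
time_s: 18.85
eef_pos: [498.9, -96.1, 296.4]
ee_rot: [0.71, -0.011, 0.704, 0.009]
force: [-1.4, -0.1, -0.6]
grip_width: 0.37
time_s: 19.48
eef_pos: [502.6, -275.0, 291.2]
ee_rot: [0.707, -0.01, 0.707, 0.01]
force: [0.7, -0.6, 0.2]
grip_width: 0.371
(16, np.float64(-1.257), np.float64(-1.287))
[([291, 186, 5, 4, 19], [292.9, 187.6])] [([31, 138, 34, 66, 472], [48.6, 168.7]), ([36, 168, 5, 11, 26], [38.4, 172.2]), ([249, 192, 6, 7, 31], [251.2, 194.8]), ([54, 205, 23, 49, 290], [65.5, 229.3]), ([113, 224, 9, 8, 54], [116.6, 227.6]), ([67, 253, 15, 22, 144], [74.2, 263.7])]
```

View pics/s22.png

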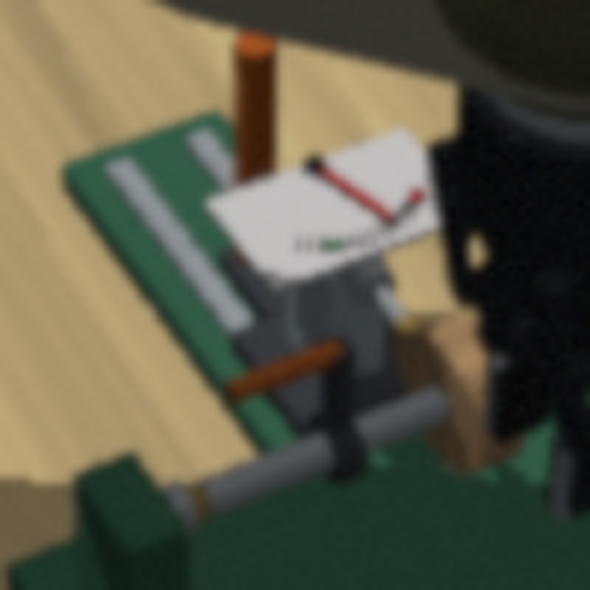

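View pics/t22.png

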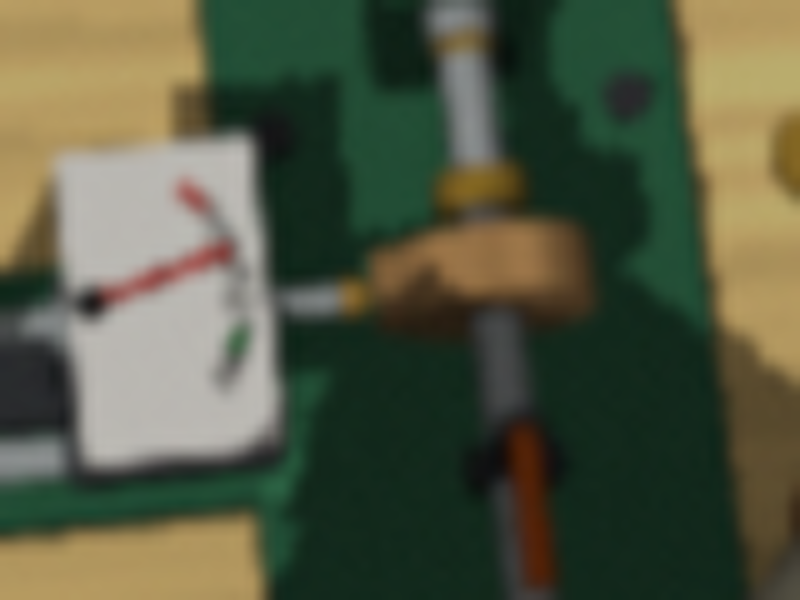

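Pin stands free and upright, nose points at the plunger (ball at top crop (355,297)), pointer still at its highest. A last stability check, then hand in.

```bash
python3 -m jog '[[[0,0,0,0,0,0],[0,0,0,0,0,0],[0,0,0,0,0,0],[0,0,0,0,0,0],[0,0,0,0,0,0],[0,0,0,0,0,0]]]'
python3 - <<'E'
from h import *
from rig import workorder
t=snap("top","23"); print(pointer(t)); print(workorder.finish_job())
E
```

```text
time_s: 20.32
eef_pos: [502.7, -275.6, 292.0]
ee_rot: [0.707, -0.01, 0.707, 0.01]
force: [-0.1, 0.7, 0.2]
grip_width: 0.369
(16, np.float64(-1.258), np.float64(-1.287))
the job is handed in; nothing more can be done
None
```

I handed the job in at about 20 s, with the cam's nose tip on the plunger, the pointer at its highest reading and the hand clear of everything.

- **Gauge:** I gripped the post and slid the gauge up until both camera views gave about 3.1 mm of plunger travel, in the green. It did not move when I let go.
- **Finding the tip:** I led the driver pin along its arc in loosely closed jaws and swept past the nose in both directions. Fitting the pointer readings to the cam's lift shape put the tip at a shaft angle of about +0.02 rad. The forward and backward sweeps agreed once I allowed for about 1.7 mm of play in the jaws.
- **Final position:** I stopped at the tip, centred the jaws, opened them and lifted away. The pointer then read about 0.59 rad above the base-circle reading, or about 5.9 mm of lift against the 6 mm expected. It had not changed 0.8 s later.

**Forces:**
- **On the pin:** These peaked at about 6 N sideways and 4 N downwards. That works out to about 0.3 mm and 0.5 mm on the sprung centres, within the 1 mm and 1.5 mm limits. I did not measure the centres' movement directly.
- **Gripping the post:** The jaws were about 2 mm off centre at first, which put about 14 N sideways on the post, and I corrected it.

The pointer never went near the red, and the bystanders in view stayed where they were. The two ways I fitted the pointer's angle differed by up to about 0.04 rad, or 0.4 mm of reading.

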